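# Unseat a captive retaining ring with a cranked pick

### The arm

A 6-joint arm with a two-finger parallel gripper is mounted at the origin on the work surface. World frame = base frame: x ahead of the robot, y to its left, z up, the work surface at z = 0. Lengths are in m, angles in rad, forces in N, time in s.
With the tool pointing down it reaches from about 0.35 to 0.775 m from the base axis. Payload 5.5 kg.
Tool frame: the origin (TCP) lies midway between the tips of the shut fingers; the grasp point (between the pads) lies 19 mm behind it; x points along the fingers, z is the direction in which the jaws open and shut, and the axes are right-handed (so a half turn about x gives the same grasp; the last joint's range is limited). The gripper opens to 85 mm and grips with 20 to 120 N. Pads are 22 mm wide; open, the fingers measure 114 mm over their backs; the gripper's body (76 mm by 85 mm) begins 54 mm behind the grasp point. The pads swing forward as they close: fully open they stand 13 mm farther back than shut.
Start: joints at [-1.449, 0.313, 0.046, 1.304, 0, 1.431], TCP at [0.149, -0.555, 0.231] pointing down, gripper open.
Joint ranges: [-2.76, 2.76], [-0.86, 1.69], [-1.03, 1.26], [-2.2, 2.34], [-1.47, 1.5], [-3.14, 3.14]. Speed limits (rad/s): [2.57, 2.57, 3.14, 3.14, 3.14, 3.14].

### API

Orientations are given as a unit quaternion [w, x, y, z].
In Python, from plant import readout, grab_frame, ticket gives the robot as it stands. The module is installed in compiled form; this text tells all that it offers.
- The arm moves only by the shell command python3 -m crank 'ROWS' [FORCE]. ROWS is JSON, a list of rows, each an object of numbers: "fingers": the opening, from 0 (shut) to 1 (fully open); "x", "y", "z": the shift along the tool's x, y, z in mm; "ax", "ay", "az": the turn, a rotation vector about the tool's x, y, z in degrees. A call has 1 to 12 rows; each row shifts and turns the commanded pose from where the row before left it, along the tool's axes as they then stand; what a row does not reach is not made up. A row lasts 1/12 s, in which the tool goes at most 41.7 mm and 7.16 degrees, less where a joint would pass 70% of its speed; a pose out of reach is approached as far as the arm can. A call is refused whole if a number of a shift passes 41.7 or a number of a turn 7.16, either way. A call with a gripper value outside its range is refused whole. The fingers move at their own pace and stop on an object; FORCE is the grip in N (left out, the last holds). Time passes only in rows, so rows that do not move let the fingers close. It gives the time, the measured TCP pose, the force and the opening at its end, in the units of the state.
- readout.get_obs(): the state, without advancing time (a new reading comes with each control period).
- grab_frame(name): name is "side" or "top"; returns a dict with "frame" (384x512x3 uint8, red, green, blue), "mtx" (3x3 intrinsics, pixels), "rvec" (rotation vector, rad) and "tvec" (3), from world to camera coordinates, as OpenCV has them. Camera axes: x right, y down, z forward; pixel columns grow to the right and rows downward; lengths in m; the calibration is good to about 2 mm. A picture is of the moment at which its call begins. There is no depth.
- ticket.finish_job(): hands the job in, once; it reports no verdict.
The state is a dict: "time": time; "qpos": joint angles; "joint_vel": joint speeds; "effort": joint torques, N m; "ee_pos": TCP position; "ee_rot": TCP orientation; "ft_force": force on the tool from outside, world axes, zero at the start; "ft_torque": the same for the moment, N m; "gripper_width": opening from 0.0 (shut) to 1.0 (fully open).
Only numpy, scipy, OpenCV 4.12 (cv2) and the standard library are available. Lean on these libraries where they do the work, as an engineer would, in place of code of your own. Each camera call takes 0.05 s, during which the arm holds its last target.

### The job

The bearing in the slotted housing needs changing. Take the cranked pick, put its tip through the slot under the free end of the split retaining ring and lift that end out of its groove until it stands about 40 mm or more above its seat, without touching the ring with the gripper. Leave the ring standing open and put the pick back down on the bench, resting level on its foot and pommel as it was.

Things in the scene. Friction and masses are not known exactly. Their poses are not given: they have to be found in the camera images.
- housing: fixed dark round bearing housing, 144 mm across, 40 high; the one of two with a 35 mm wide slot through its wall and a split ring. Origin: centre of underside, z up; slot on its -x side, +x within 0.35 rad of straight away from the robot. Wall 60-72 mm from centre. Slot floor 14 mm up, 22 mm free between it and the ring end; inside, an open channel of that depth to a bearing, radius 28
- lug (a point): middle of the underside of the ring's free end, a square steel lug 24 x 24 x 4 mm lying over the slot. Seated: 48 mm from the housing's centre along its -x, 36 mm above the bench; rises with the ring
- ring (a joint): angle (rad) of the steel split ring, 120 mm outside, 98 inside, 4 thick, flush with the housing's rim when seated (0); grows to 1.2 as the free end rises. It swings about a level axis under the clamp at its far side, 102 mm from point lug. Stiff: about 2 N at the lug lifts it and it stays where left. At 0.4 the lug is 40 mm up
- pick: loose cranked pick, 0.09 kg. Origin level with its underside, x to the tip, z up. Wooden handle 20 x 20 mm, x -70 to 28, axis at z 26: grip across y at x = 0. Pommel 46 wide, 37 high, ends at x -84. Shank cranks down (x 38-60) to a level foot 10 wide, z 0 to 5, tip at x 95. With the tip 10 mm beyond the lug's middle, a straight rise of 50 mm after touching lifts the ring to 0.5 rad
Things that resemble listed ones, but are neither listed nor needed, are in the scene too. What is shaped like the pick but green or purple is not meant.

How it is judged:
On the way:
1. the pick, not the gripper, is lifting the ring's free end (value of joint ring above 0.1 rad and contact force between pick and ring above 0.2 N), for 0.1 s.
At the end, for the whole second after the job is handed in: the ring stands open by itself at 0.36 rad or more (free end about 36 mm above its seat), and the pick rests on the bench, clear of the housing, released, still, level within 10 degrees and within 10 mm of bench height (value of joint ring above 0.36 rad and height (world z) of pick below 0.01 m and angle between pick's own z axis and vertical below 0.17 rad and linear speed of pick below 0.02 m/s and contact force between pick and housing below 0.1 N); the robot touches nothing.
It fails at once if the gripper touches the ring (contact force between the fingers and ring above 0.5 N).
It also fails if it takes over 66 s, if anything falls off the work surface, if the arm or the gripper's body presses on something with over 40 N, if the wrist force passes 120 N, or if a joint passes its speed limit or range.

## Working session

There is one attempt and no reset: what is moved stays moved. The work goes in short steps, Python scripts to look and compute and a shell command to move; the robot and the scene stay as the last step left them, time stands still between calls to the robot, and variables do not carry over. Pictures are saved under pics/ and viewed, and the job is handed in when it is done.

```bash
mkdir -p pics; cat > h.py <<'E'
import numpy as np,cv2
from plant import readout,grab_frame,ticket
def snap(n,f):
    g=grab_frame(n); cv2.imwrite(f'pics/{f}.png',g['frame'][:,:,::-1]); np.savez(f'pics/{f}.npz',**g); return g
def cam(g):
    R=cv2.Rodrigues(np.array(g['rvec'],float))[0]; t=np.array(g['tvec'],float).ravel(); return R,t
def ray(g,u,v):
    R,t=cam(g); d=R.T@np.linalg.solve(np.array(g['mtx']),[u,v,1.]); return -R.T@t,d
def onz(g,u,v,z):
    c,d=ray(g,u,v); return c+d*(z-c[2])/d[2]
def proj(g,p):
    return cv2.projectPoints(np.array(p,float).reshape(-1,3),np.array(g['rvec'],float),np.array(g['tvec'],float),np.array(g['mtx'],float),None)[0].reshape(-1,2)
E
python3 - <<'E'
from h import *
for n in('top','side'):
    g=snap(n,n+'0'); R,t=cam(g); print(n,-R.T@t, R[2])
o=readout.get_obs(); print(o)
E
```

```text
top [ 0.12576614 -0.00722937  1.682168  ] [ 0.1839913   0.00584962 -0.98291047]
side [ 0.41387597 -0.66368227  0.72140489] [ 0.03397814  0.69458015 -0.71861248]
{'time': 0.1, 'qpos': array([-1.44860231e+00,  3.13938403e-01,  4.50886494e-02,  1.30361654e+00,
       -6.29914605e-06,  1.43121488e+00]), 'joint_vel': array([-0.00122275, -0.00263617,  0.00117266,  0.00166954, -0.00052933,
        0.00140115]), 'effort': array([ 2.05807984e-03, -4.81727493e+01,  2.99242991e+01,  1.29340179e-02,
       -7.19787340e-05,  1.00228817e-05]), 'ee_pos': array([ 0.14874965, -0.55494557,  0.23048899]), 'ee_rot': array([ 0.56056475,  0.43088544,  0.56139562, -0.43004635]), 'ft_force': array([-0.86108755, -0.00471146, -0.18387512]), 'ft_torque': array([-0.02492676,  0.02225517,  0.01599486]), 'gripper_width': 1.00008097148747}
```

View pics/top0.png

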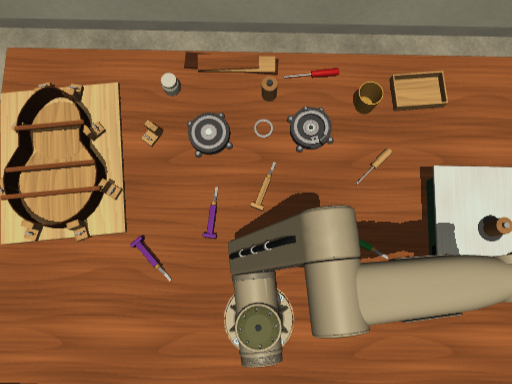

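View pics/side0.png

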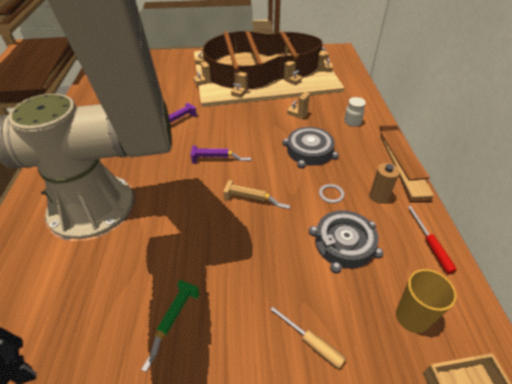

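The wooden pick is at about (264,187) in top and (256,195) in side. The slotted housing is probably the one at (311,128) in top and (346,238) in side. I'll enlarge both.

```bash
python3 - <<'E'
import cv2,numpy as np
t=cv2.imread('pics/top0.png');s=cv2.imread('pics/side0.png')
a=cv2.resize(t[95:220,240:345],None,fx=4,fy=4,interpolation=2)
b=cv2.resize(s[170:280,215:390],None,fx=4,fy=4,interpolation=2)
cv2.imwrite('pics/zt0.png',a);cv2.imwrite('pics/zs0.png',b)
E
```

```text
(no output)
```

View pics/zt0.png

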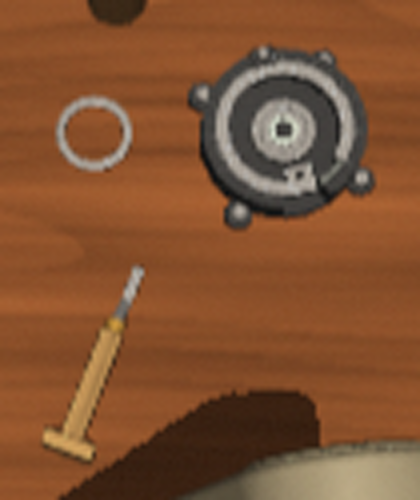

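View pics/zs0.png

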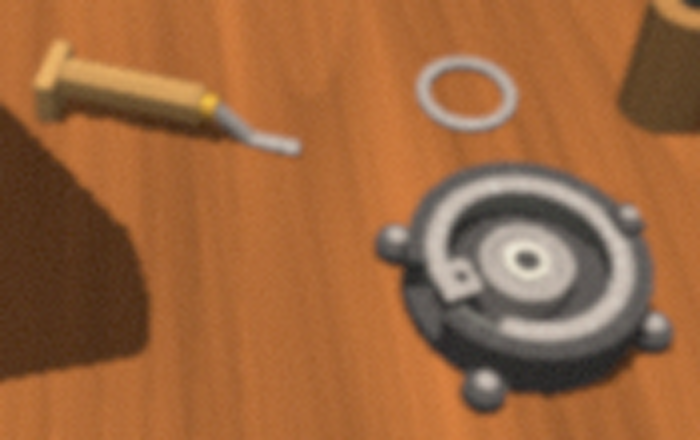

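```bash
cat > m.py <<'E'
from h import *
T=dict(np.load('pics/top0.npz'));S=dict(np.load('pics/side0.npz'))
for n,g,(x0,y0,x1,y1) in(('top',T,(280,95,345,160)),('side',S,(300,200,390,275))):
    im=g['frame'][y0:y1,x0:x1]; hsv=cv2.cvtColor(im,cv2.COLOR_RGB2HSV)
    grey=((hsv[...,1]<70)).astype(np.uint8)
    grey=cv2.morphologyEx(grey,cv2.MORPH_CLOSE,np.ones((5,5)))
    if 1:
        vis=cv2.resize(np.hstack([im,np.dstack([grey*255]*3),np.dstack([((hsv[...,1]<70)&(hsv[...,2]>120)).astype(np.uint8)*255]*3)])[:,:,::-1],None,fx=2.8,fy=4,interpolation=0); cv2.imwrite(f'pics/m_{n}.png',vis)
    br=((hsv[...,1]<70)&(hsv[...,2]>120)).astype(np.uint8)
    k,l,st,ce=cv2.connectedComponentsWithStats(br)
    for i in range(1,k):
        if st[i,4]>25: 
            pts=np.argwhere(l==i)[:,::-1]
            print(n,i,st[i],ce[i]+[x0,y0],onz(g,*(ce[i]+[x0,y0]),.04)[:2])
            h=cv2.convexHull(pts.astype(np.int32))
            # ring: project pixels to z=.04
            W=np.array([onz(g,p[0]+x0,p[1]+y0,.04)[:2] for p in h[:,0]])
            c,r=cv2.minEnclosingCircle((W*1000).astype(np.float32)); print('  circ mm',c,r)
def tri(a,b):
    c1,d1=ray(T,*a);c2,d2=ray(S,*b)
    s=np.linalg.lstsq(np.c_[d1,-d2],c2-c1,rcond=None)[0]
    p=c1+s[0]*d1;q=c2+s[1]*d2; return (p+q)/2,np.linalg.norm(p-q)
tp=lambda u,v:(240+(u+.5)/4-.5,95+(v+.5)/4-.5); sp=lambda u,v:(215+(u+.5)/4-.5,170+(v+.5)/4-.5)
if __name__=='__main__':
    for nm,a,b,z in[('lug',(300,177),(461,278),.04),('bear',(284,130),(527,260),.03),('tip',(139,268),(298,149),.005),('collar',(117,325),(209,104),.026),('pommel',(69,443),(54,72),.036),('pom L',(44,437),(62,43),.037),('pom R',(94,459),(40,85),.037)]:
        print(nm,tri(tp(*a),sp(*b)),onz(T,*tp(*a),z)[:2],onz(S,*sp(*b),z)[:2])
E
python3 m.py
```

```text
top 3 [ 14  15  35  34 301] [309.93687708 126.44518272] [ 0.65067823 -0.16489248]
  circ mm (650.6326904296875, -167.72805786132812) 60.74347686767578
top 5 [ 23  25  16  15 180] [310.46111111 127.        ] [ 0.64870808 -0.16671555]
  circ mm (648.7794189453125, -166.81710815429688) 27.872236251831055
side 1 [25  0 16  3 32] [332.5   200.625] [ 0.64219424 -0.06268604]
  circ mm (642.64404296875, -60.543434143066406) 19.26900291442871
side 2 [  21   13   53   43 1132] [346.83922261 234.17491166] [ 0.65348406 -0.17046313]
  circ mm (654.2747802734375, -166.9654998779297) 62.74760818481445
side 7 [33 63  7  5 28] [336.07142857 264.92857143] [ 0.61000012 -0.25146565]
  circ mm (610.0001220703125, -251.09434509277344) 6.766919136047363
lug (array([ 0.60886541, -0.18137338,  0.03860864]), np.float64(0.004215799177549238)) [ 0.60626204 -0.18117288] [ 0.61065761 -0.18192973]
bear (array([ 0.65204994, -0.16796075,  0.03435561]), np.float64(0.003788633459475007)) [ 0.65144924 -0.16825968] [ 0.65557736 -0.16446607]
tip (array([ 0.53328132, -0.04408027,  0.00224278]), np.float64(0.002762433870577848)) [ 0.53119846 -0.04412425] [ 0.53421085 -0.0460687 ]
collar (array([ 0.47527691, -0.02537552,  0.03084626]), np.float64(0.0016897255968347177)) [ 0.47544348 -0.02553326] [ 0.47654952 -0.02062893]
pommel (array([0.37277557, 0.01363087, 0.02844062]), np.float64(0.001869992208537519)) [0.37072592 0.01334094] [0.37411058 0.00656637]
pom L (array([0.37772081, 0.03502797, 0.03426051]), np.float64(0.004104651094954199)) [0.37527007 0.03454706] [0.37982957 0.03296023]
pom R (array([ 0.36113364, -0.0072162 ,  0.03705066]), np.float64(0.007619209708226814)) [ 0.35738254 -0.00803041] [ 0.36477806 -0.00585478]
```

```bash
python3 -c "
import cv2,numpy as np
a=cv2.imread('pics/m_top.png');b=cv2.imread('pics/m_side.png');w=max(a.shape[1],b.shape[1])
p=lambda i:np.pad(i,((0,0),(0,w-i.shape[1]),(0,0)))
cv2.imwrite('pics/m.png',np.vstack([p(a),p(b)]))"
```

```text
(no output)
```

View pics/m.png

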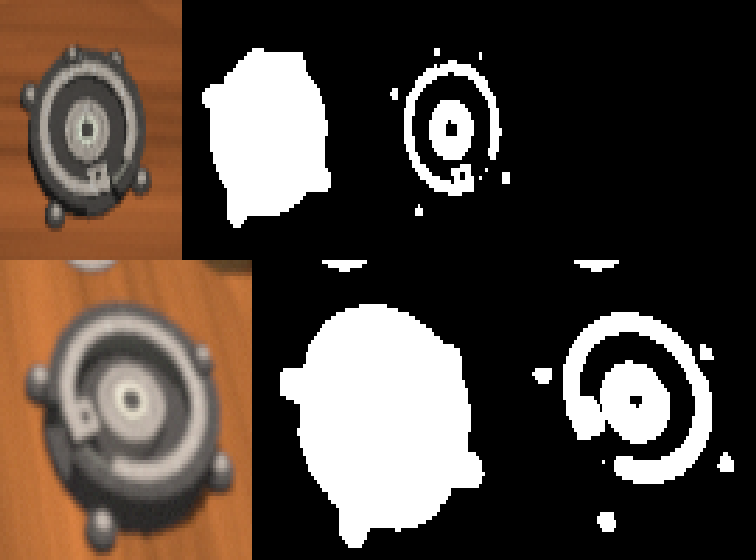

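Overhead and side views agree: ring centre ≈ (652,−167), fitted radius 61–63 against the true 60. Lug ≈ (608.5,−181.5), 46 mm out against 48, so the heading is ≈ +0.32. Pick tip (533,−44) to pommel is 173 mm as expected. I'll check the slot edges with one projection of the known points.

```bash
cat > tgt.py <<'E'
from m import *
from scipy.spatial.transform import Rotation as Ro
C=np.array([.652,-.1672]);TH=.32
def H(x,y,z): # mm in housing frame
    c,s=np.cos(TH),np.sin(TH); return [C[0]+(c*x-s*y)/1e3,C[1]+(s*x+c*y)/1e3,z/1e3]
P=np.array([.4432,-.0125]);PH=-.342
def K(x,y,z):
    c,s=np.cos(PH),np.sin(PH); return [P[0]+(c*x-s*y)/1e3,P[1]+(s*x+c*y)/1e3,z/1e3]
def plan(pos,yaw,R=None):
    """tool x down, tool z along jaw = pick y; prints rotation vec then shifts (mm) in final tool axes"""
    o=readout.get_obs(); q=np.array(o['ee_rot']); R0=Ro.from_quat(q[[1,2,3,0]])
    best=None
    for sg in(1,-1):
        zx=sg*np.array([-np.sin(yaw),np.cos(yaw),0]); x=np.array([0,0,-1.]); M=np.c_[x,np.cross(zx,x),zx]
        rv=(R0.inv()*Ro.from_matrix(M)).as_rotvec(degrees=True)
        if best is None or np.linalg.norm(rv)<np.linalg.norm(best[0]): best=(rv,M)
    d=(np.array(pos)-o['ee_pos'])*1e3
    print('t',round(o['time'],2),'pos',o['ee_pos'].round(4),'rotvec deg',best[0].round(2),'shift',(best[1].T@d).round(1),'q6',o['qpos'][5].round(2))
    print('tool axes (cols)',best[1].round(2).tolist(), 'F',np.round(o['ft_force'],1),'w',round(o['gripper_width'],3))
E
python3 - <<'E'
from tgt import *
out=[]
for g,f,(x0,y0,x1,y1),k in((T,'t',(280,95,345,160),8),(S,'s',(300,200,390,275),8)):
    im=cv2.resize(g['frame'][y0:y1,x0:x1,::-1],None,fx=k,fy=k,interpolation=2)
    for p,c in[((-72,17.5,40),(0,0,255)),((-72,-17.5,40),(0,255,0)),((-72,17.5,14),(0,0,255)),((-72,-17.5,14),(0,255,0)),((-48,0,40),(255,0,0)),((0,0,36),(0,255,255))]:
        q=(proj(g,H(*p))[0]-[x0,y0]+.5)*k-.5; cv2.circle(im,tuple(int(v) for v in q),3,c,-1)
    im=cv2.resize(im,(380,int(380*im.shape[0]/im.shape[1])))
    out.append(im)
h=max(i.shape[0] for i in out)
cv2.imwrite('pics/slot.png',np.hstack([np.pad(i,((0,h-i.shape[0]),(0,0),(0,0))) for i in out]))
plan(K(0,0,150),PH)
E
```

```text
top 3 [ 14  15  35  34 301] [309.93687708 126.44518272] [ 0.65067823 -0.16489248]
  circ mm (650.6326904296875, -167.72805786132812) 60.74347686767578
top 5 [ 23  25  16  15 180] [310.46111111 127.        ] [ 0.64870808 -0.16671555]
  circ mm (648.7794189453125, -166.81710815429688) 27.872236251831055
side 1 [25  0 16  3 32] [332.5   200.625] [ 0.64219424 -0.06268604]
  circ mm (642.64404296875, -60.543434143066406) 19.26900291442871
side 2 [  21   13   53   43 1132] [346.83922261 234.17491166] [ 0.65348406 -0.17046313]
  circ mm (654.2747802734375, -166.9654998779297) 62.74760818481445
side 7 [33 63  7  5 28] [336.07142857 264.92857143] [ 0.61000012 -0.25146565]
  circ mm (610.0001220703125, -251.09434509277344) 6.766919136047363
t 0.1 pos [ 0.1487 -0.5549  0.2305] rotvec deg [ 3.459e+01 -1.000e-01  2.000e-02] shift [  80.5   95.5 -609.8] q6 1.43
tool axes (cols) [[0.0, 0.94, -0.34], [0.0, -0.34, -0.94], [-1.0, 0.0, -0.0]] F [-0.9 -0.  -0.2] w 1.0
```

View pics/slot.png

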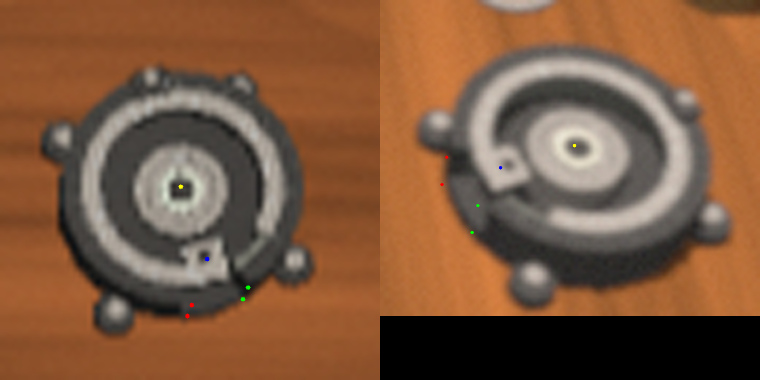

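The projected slot edges and lug fall on the slot and lug in both views, within about 2 px. Next, move over the pick.

```bash
python3 -m crank '[{"ax":6.92},{"ax":6.92},{"ax":6.92},{"ax":6.92},{"ax":6.92},{"z":-20,"y":3},{"z":-30,"y":5},{"z":-38,"y":6},{"z":-38,"y":6},{"z":-38,"y":6},{"z":-38,"y":6},{"z":-38,"y":6}]'; python3 -m crank '[{"z":-38,"y":6},{"z":-38,"y":6},{"z":-38,"y":6},{"z":-38,"y":6},{"z":-38,"y":6},{"z":-38,"y":6},{"z":-38,"y":6},{"z":-38,"y":6},{"z":-30,"y":5},{"z":-20,"y":2},{},{}]'; python3 - <<'E' | tail -2
from tgt import *
plan(K(0,0,100),PH)
E
```

```text
t 0.1 pos [ 0.1487 -0.5549  0.2305] rotvec deg [ 3.459e+01 -1.000e-01  2.000e-02] shift [ 130.5   95.5 -609.8] q6 1.43
tool axes (cols) [[0.0, 0.94, -0.34], [0.0, -0.34, -0.94], [-1.0, 0.0, -0.0]] F [-0.9 -0.  -0.2] w 1.0invalid input at $[0]: expected keys fingers, x, y, z, ax, ay, az
invalid input at $[0]: expected keys fingers, x, y, z, ax, ay, az
```

Every row needs every key.

```bash
python3 -m crank '[{"fingers":1,"x":0,"y":0,"z":0,"ax":6.92,"ay":0,"az":0},{"fingers":1,"x":0,"y":0,"z":0,"ax":6.92,"ay":0,"az":0},{"fingers":1,"x":0,"y":0,"z":0,"ax":6.92,"ay":0,"az":0},{"fingers":1,"x":0,"y":0,"z":0,"ax":6.92,"ay":0,"az":0},{"fingers":1,"x":0,"y":0,"z":0,"ax":6.92,"ay":0,"az":0},{"fingers":1,"x":0,"y":3,"z":-20,"ax":0,"ay":0,"az":0},{"fingers":1,"x":0,"y":5,"z":-30,"ax":0,"ay":0,"az":0},{"fingers":1,"x":0,"y":6,"z":-38,"ax":0,"ay":0,"az":0},{"fingers":1,"x":0,"y":6,"z":-38,"ax":0,"ay":0,"az":0},{"fingers":1,"x":0,"y":6,"z":-38,"ax":0,"ay":0,"az":0},{"fingers":1,"x":0,"y":6,"z":-38,"ax":0,"ay":0,"az":0},{"fingers":1,"x":0,"y":6,"z":-38,"ax":0,"ay":0,"az":0}]'; python3 - <<'E' | tail -2
from tgt import *
plan(K(0,0,150),PH)
E
```

```text
time: 1.1
ee_pos: [0.2654, -0.3402, 0.2309]
ee_rot: [0.407, 0.578, 0.408, -0.578]
ft_force: [-0.1, 0.3, -0.1]
gripper_width: 0.997
t 1.1 pos [ 0.2654 -0.3402  0.2309] rotvec deg [-0.05 -0.02  0.02] shift [  80.9   57.6 -368.4] q6 2.39
tool axes (cols) [[0.0, 0.94, -0.34], [0.0, -0.34, -0.94], [-1.0, 0.0, -0.0]] F [-0.1  0.3 -0.1] w 0.997
```

q6 would pass its range there, so I'll use the half-turn equivalent (−180° about tool x).

```bash
for i in 1 2; do python3 -m crank '[{"fingers":1,"x":0,"y":0,"z":0,"ax":-7.1,"ay":0,"az":0},{"fingers":1,"x":0,"y":0,"z":0,"ax":-7.1,"ay":0,"az":0},{"fingers":1,"x":0,"y":0,"z":0,"ax":-7.1,"ay":0,"az":0},{"fingers":1,"x":0,"y":0,"z":0,"ax":-7.1,"ay":0,"az":0},{"fingers":1,"x":0,"y":0,"z":0,"ax":-7.1,"ay":0,"az":0},{"fingers":1,"x":0,"y":0,"z":0,"ax":-7.1,"ay":0,"az":0},{"fingers":1,"x":0,"y":0,"z":0,"ax":-7.1,"ay":0,"az":0},{"fingers":1,"x":0,"y":0,"z":0,"ax":-7.1,"ay":0,"az":0},{"fingers":1,"x":0,"y":0,"z":0,"ax":-7.1,"ay":0,"az":0},{"fingers":1,"x":0,"y":0,"z":0,"ax":-7.1,"ay":0,"az":0},{"fingers":1,"x":0,"y":0,"z":0,"ax":-7.1,"ay":0,"az":0},{"fingers":1,"x":0,"y":0,"z":0,"ax":-7.1,"ay":0,"az":0}]'; done; python3 - <<'E' | tail -2
from tgt import *
plan(K(0,0,150),PH)
E
```

```text
time: 2.1
ee_pos: [0.265, -0.3418, 0.2309]
ee_rot: [0.691, 0.148, 0.692, -0.147]
ft_force: [-1.5, -0.4, 0.3]
gripper_width: 0.995
time: 3.1
ee_pos: [0.265, -0.3418, 0.2309]
ee_rot: [0.609, -0.359, 0.609, 0.36]
ft_force: [-0.1, -0.2, 0.7]
gripper_width: 0.997
t 3.1 pos [ 0.265  -0.3418  0.2309] rotvec deg [-9.25  0.03 -0.04] shift [ 80.9 -57.5 370. ] q6 -0.59
tool axes (cols) [[0.0, -0.94, 0.34], [0.0, 0.34, 0.94], [-1.0, 0.0, 0.0]] F [-0.1 -0.2  0.7] w 0.997
```

```bash
python3 -m crank '[{"fingers":1,"x":0,"y":0,"z":0,"ax":-4.6,"ay":0,"az":0},{"fingers":1,"x":0,"y":0,"z":0,"ax":-4.6,"ay":0,"az":0},{"fingers":1,"x":5,"y":-5.7,"z":37,"ax":0,"ay":0,"az":0},{"fingers":1,"x":8,"y":-5.7,"z":37,"ax":0,"ay":0,"az":0},{"fingers":1,"x":8,"y":-5.7,"z":37,"ax":0,"ay":0,"az":0},{"fingers":1,"x":8,"y":-5.7,"z":37,"ax":0,"ay":0,"az":0},{"fingers":1,"x":8,"y":-5.7,"z":37,"ax":0,"ay":0,"az":0},{"fingers":1,"x":8,"y":-5.7,"z":37,"ax":0,"ay":0,"az":0},{"fingers":1,"x":8,"y":-5.7,"z":37,"ax":0,"ay":0,"az":0},{"fingers":1,"x":8,"y":-5.7,"z":37,"ax":0,"ay":0,"az":0},{"fingers":1,"x":8,"y":-5.7,"z":37,"ax":0,"ay":0,"az":0},{"fingers":1,"x":8,"y":-5.7,"z":37,"ax":0,"ay":0,"az":0}]';  python3 -m crank '[{"fingers":1,"x":0,"y":0,"z":0,"ax":0,"ay":0,"az":0},{"fingers":0.6,"x":0,"y":0,"z":0,"ax":0,"ay":0,"az":0},{"fingers":0.6,"x":0,"y":0,"z":0,"ax":0,"ay":0,"az":0}]'; python3 - <<'E' | tail -2
from tgt import *
plan(K(0,0,7),PH)
snap('top','top1');g=snap('side','side1')
cv2.imwrite('pics/zs1.png',cv2.resize(g['frame'][100:280,150:390,::-1],None,fx=3,fy=3,interpolation=2))
E
```

```text
time: 4.1
ee_pos: [0.4455, -0.012, 0.1538]
ee_rot: [0.579, -0.406, 0.579, 0.406]
ft_force: [1.0, -0.4, 0.2]
gripper_width: 1.001
time: 4.35
ee_pos: [0.4447, -0.0137, 0.1539]
ee_rot: [0.579, -0.406, 0.579, 0.406]
ft_force: [0.9, -0.4, 0.7]
gripper_width: 0.749
t 4.35 pos [ 0.4447 -0.0137  0.1539] rotvec deg [-0.34 -0.04 -0.07] shift [146.9   1.8   0.6] q6 0.14
tool axes (cols) [[0.0, -0.94, 0.34], [0.0, 0.34, 0.94], [-1.0, 0.0, 0.0]] F [ 0.9 -0.4  0.7] w 0.749
```

View pics/zs1.png

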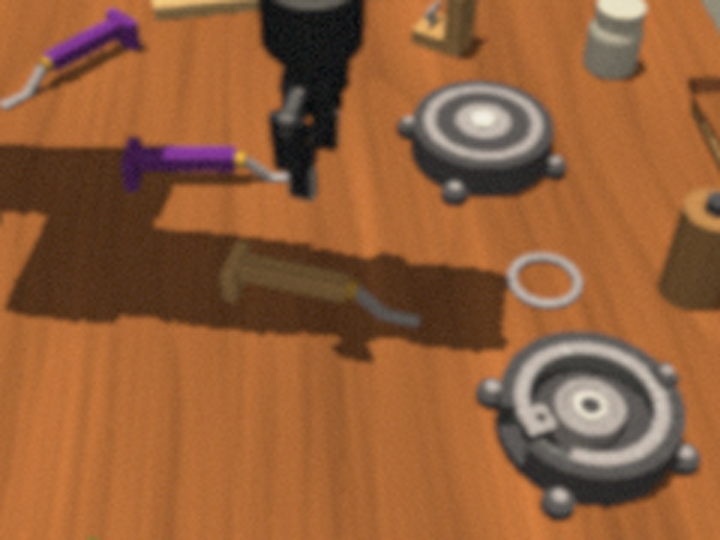

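The gripper is above the pick's handle, which is in its shadow at (290,275), and clear of the purple picks. Descend and grip.

```bash
python3 -m crank '[{"fingers":0.6,"x":20,"y":1.8,"z":0.6,"ax":0,"ay":0,"az":0},{"fingers":0.6,"x":30,"y":0,"z":0,"ax":0,"ay":0,"az":0},{"fingers":0.6,"x":30,"y":0,"z":0,"ax":0,"ay":0,"az":0},{"fingers":0.6,"x":30,"y":0,"z":0,"ax":0,"ay":0,"az":0},{"fingers":0.6,"x":20,"y":0,"z":0,"ax":0,"ay":0,"az":0},{"fingers":0.6,"x":12,"y":0,"z":0,"ax":0,"ay":0,"az":0},{"fingers":0.6,"x":4,"y":0,"z":0,"ax":0,"ay":0,"az":0},{"fingers":0.6,"x":0,"y":0,"z":0,"ax":0,"ay":0,"az":0},{"fingers":0.6,"x":0,"y":0,"z":0,"ax":0,"ay":0,"az":0}]'; python3 - <<'E' | tail -2
from tgt import *
plan(K(0,0,7),PH)
g=snap('side','side2')
cv2.imwrite('pics/zs2.png',cv2.resize(g['frame'][130:240,200:330,::-1],None,fx=5,fy=5,interpolation=2))
E
```

```text
time: 5.2
ee_pos: [0.4442, -0.0137, 0.009]
ee_rot: [0.58, -0.405, 0.579, 0.405]
ft_force: [-0.3, 1.0, -0.4]
gripper_width: 0.601
t 5.2 pos [ 0.4442 -0.0137  0.009 ] rotvec deg [-0.5   0.    0.05] shift [2.  1.3 0.8] q6 0.14
tool axes (cols) [[0.0, -0.94, 0.34], [0.0, 0.34, 0.94], [-1.0, 0.0, 0.0]] F [-0.3  1.  -0.4] w 0.601
```

View pics/zs2.png

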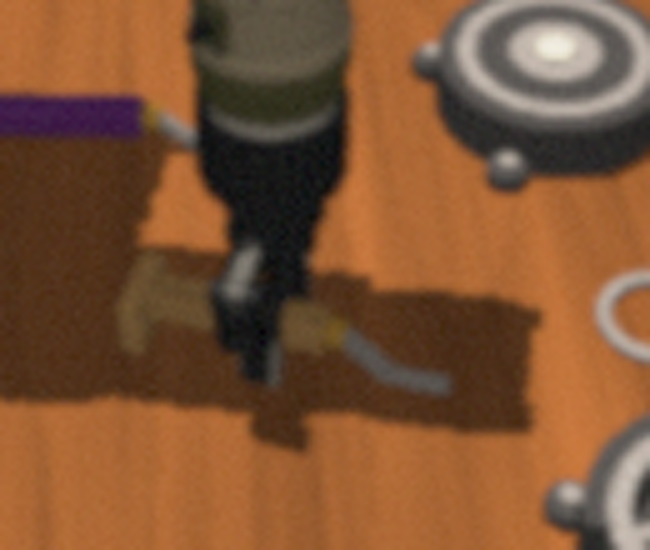

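The near finger is at (260,340) with the handle passing behind it at about x≈0. Close.

```bash
python3 -m crank '[{"fingers":0.6,"x":3,"y":0,"z":0,"ax":0,"ay":0,"az":0},{"fingers":0,"x":0,"y":0,"z":0,"ax":0,"ay":0,"az":0},{"fingers":0,"x":0,"y":0,"z":0,"ax":0,"ay":0,"az":0},{"fingers":0,"x":0,"y":0,"z":0,"ax":0,"ay":0,"az":0},{"fingers":0,"x":0,"y":0,"z":0,"ax":0,"ay":0,"az":0},{"fingers":0,"x":0,"y":0,"z":0,"ax":0,"ay":0,"az":0},{"fingers":0,"x":0,"y":0,"z":0,"ax":0,"ay":0,"az":0},{"fingers":0,"x":0,"y":0,"z":0,"ax":0,"ay":0,"az":0}]' 90;  python3 -m crank '[{"fingers":0,"x":0,"y":0,"z":0,"ax":0,"ay":0,"az":0},{"fingers":0,"x":-5,"y":0,"z":0,"ax":0,"ay":0,"az":0},{"fingers":0,"x":-15,"y":0,"z":0,"ax":0,"ay":0,"az":0},{"fingers":0,"x":-20,"y":0,"z":0,"ax":0,"ay":0,"az":0},{"fingers":0,"x":-20,"y":0,"z":0,"ax":0,"ay":0,"az":0},{"fingers":0,"x":-20,"y":0,"z":0,"ax":0,"ay":0,"az":0},{"fingers":0,"x":0,"y":0,"z":0,"ax":0,"ay":0,"az":0},{"fingers":0,"x":0,"y":0,"z":0,"ax":0,"ay":0,"az":0}]'; python3 - <<'E' | tail -2
from tgt import *
plan(K(0,0,7),PH)
g=snap('side','side3');snap('top','top3')
cv2.imwrite('pics/zs3.png',cv2.resize(g['frame'][110:240,200:360,::-1],None,fx=4,fy=4,interpolation=2))
E
```

```text
time: 5.92
ee_pos: [0.4442, -0.0127, 0.006]
ee_rot: [0.579, -0.406, 0.579, 0.405]
ft_force: [-1.8, 0.5, 5.3]
gripper_width: 0.219
time: 6.58
ee_pos: [0.4447, -0.0129, 0.0863]
ee_rot: [0.58, -0.406, 0.579, 0.405]
ft_force: [-0.1, 0.4, -1.1]
gripper_width: 0.218
t 6.58 pos [ 0.4447 -0.0129  0.0863] rotvec deg [-0.39  0.01  0.16] shift [79.3  1.6 -0.1] q6 0.14
tool axes (cols) [[0.0, -0.94, 0.34], [0.0, 0.34, 0.94], [-1.0, 0.0, 0.0]] F [-0.1  0.4 -1.1] w 0.218
```

View pics/zs3.png

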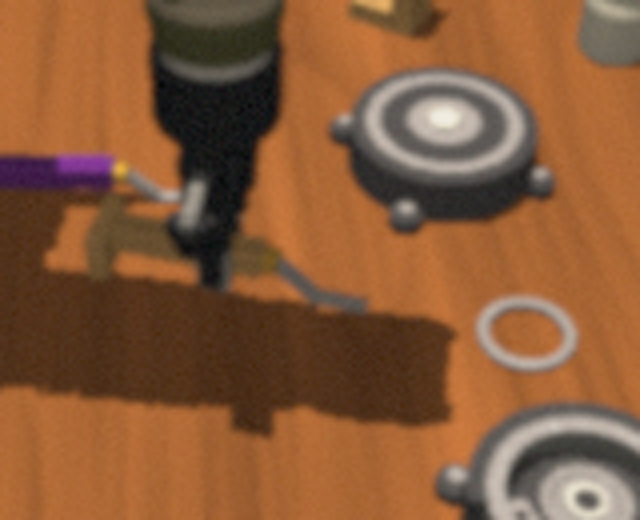

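View pics/top3.png

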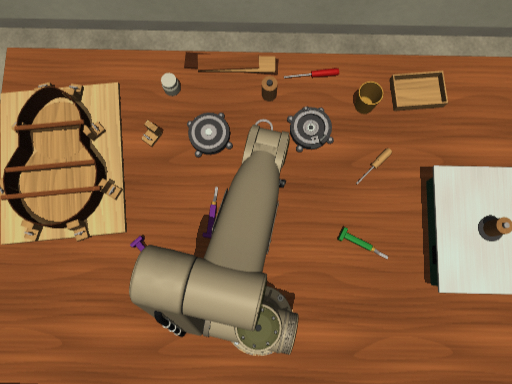

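The pick is gripped near level and raised 80 mm, and the tip shows at zoom (362,306). I'll check the tip position and plan the pose before the slot.

```bash
python3 - <<'E' | tail -12
from tgt import *
g=dict(np.load('pics/side3.npz'))
z=lambda u,v:(200+(u+.5)/4-.5,110+(v+.5)/4-.5)
for u,v,h in((362,307,.0855),(271,260,.107),(318,299,.0855)):
    p=onz(g,*z(u,v),h); print(p, np.hypot(*(p[:2]-[.4447,-.0129])),np.arctan2(p[1]+.0129,p[0]-.4447))
import tgt; tgt.TH=.315
print(H(-195,0,86))
plan(H(-195,0,86),.315)
E
```

```text
side 1 [25  0 16  3 32] [332.5   200.625] [ 0.64219424 -0.06268604]
  circ mm (642.64404296875, -60.543434143066406) 19.26900291442871
side 2 [  21   13   53   43 1132] [346.83922261 234.17491166] [ 0.65348406 -0.17046313]
  circ mm (654.2747802734375, -166.9654998779297) 62.74760818481445
side 7 [33 63  7  5 28] [336.07142857 264.92857143] [ 0.61000012 -0.25146565]
  circ mm (610.0001220703125, -251.09434509277344) 6.766919136047363
[ 0.53170873 -0.04822156  0.0855    ] 0.09390490919316258 -0.3856288019725813
[ 0.47638766 -0.02433097  0.107     ] 0.03368642365906213 -0.3462095513133037
[ 0.50506586 -0.03932089  0.0855    ] 0.06589462014581161 -0.41256093489925233
[np.float64(0.4665947061117597), np.float64(-0.22761421188938255), 0.086]
t 6.68 pos [ 0.4431 -0.0126  0.0846] rotvec deg [-38.04   0.    -0.06] shift [  -1.4   44.3 -211.7] q6 0.14
tool axes (cols) [[0.0, -0.95, -0.31], [0.0, -0.31, 0.95], [-1.0, -0.0, 0.0]] F [-0.6  0.8 -1.7] w 0.222
```

```bash
python3 -m crank '[{"fingers":0,"x":0,"y":0,"z":0,"ax":-4,"ay":0,"az":0},{"fingers":0,"x":0,"y":0,"z":0,"ax":-6,"ay":0,"az":0},{"fingers":0,"x":0,"y":0,"z":0,"ax":-6,"ay":0,"az":0},{"fingers":0,"x":0,"y":0,"z":0,"ax":-6,"ay":0,"az":0},{"fingers":0,"x":0,"y":0,"z":0,"ax":-6,"ay":0,"az":0},{"fingers":0,"x":0,"y":0,"z":0,"ax":-6,"ay":0,"az":0},{"fingers":0,"x":0,"y":0,"z":0,"ax":-4,"ay":0,"az":0},{"fingers":0,"x":0,"y":4,"z":-12,"ax":0,"ay":0,"az":0},{"fingers":0,"x":0,"y":5,"z":-25,"ax":0,"ay":0,"az":0},{"fingers":0,"x":0,"y":5,"z":-25,"ax":0,"ay":0,"az":0},{"fingers":0,"x":0,"y":5,"z":-25,"ax":0,"ay":0,"az":0},{"fingers":0,"x":0,"y":5,"z":-25,"ax":0,"ay":0,"az":0}]'; python3 -m crank '[{"fingers":0,"x":0,"y":5,"z":-25,"ax":0,"ay":0,"az":0},{"fingers":0,"x":0,"y":5,"z":-25,"ax":0,"ay":0,"az":0},{"fingers":0,"x":0,"y":5,"z":-25,"ax":0,"ay":0,"az":0},{"fingers":0,"x":0,"y":5,"z":-25,"ax":0,"ay":0,"az":0},{"fingers":0,"x":0,"y":0,"z":0,"ax":0,"ay":0,"az":0},{"fingers":0,"x":0,"y":0,"z":0,"ax":0,"ay":0,"az":0}]';python3 - <<'E' | tail -2
from tgt import *
import tgt; tgt.TH=.315
plan(H(-195,0,28.5),.315)
g=snap('side','side4');snap('top','top4')
cv2.imwrite('pics/zs4.png',cv2.resize(g['frame'][160:300,230:400,::-1],None,fx=4,fy=4,interpolation=2))
E
```

```text
time: 7.68
ee_pos: [0.4545, -0.1272, 0.0838]
ee_rot: [0.415, -0.571, 0.416, 0.573]
ft_force: [0.0, 0.2, -0.9]
gripper_width: 0.22
time: 8.18
ee_pos: [0.4666, -0.2286, 0.0837]
ee_rot: [0.416, -0.571, 0.416, 0.572]
ft_force: [-0.2, 0.6, -1.6]
gripper_width: 0.221
t 8.18 pos [ 0.4666 -0.2286  0.0837] rotvec deg [-0.18  0.12 -0.09] shift [55.2 -0.3  0.9] q6 -0.92
tool axes (cols) [[0.0, -0.95, -0.31], [0.0, -0.31, 0.95], [-1.0, -0.0, 0.0]] F [-0.2  0.6 -1.6] w 0.221
```

View pics/zs4.png

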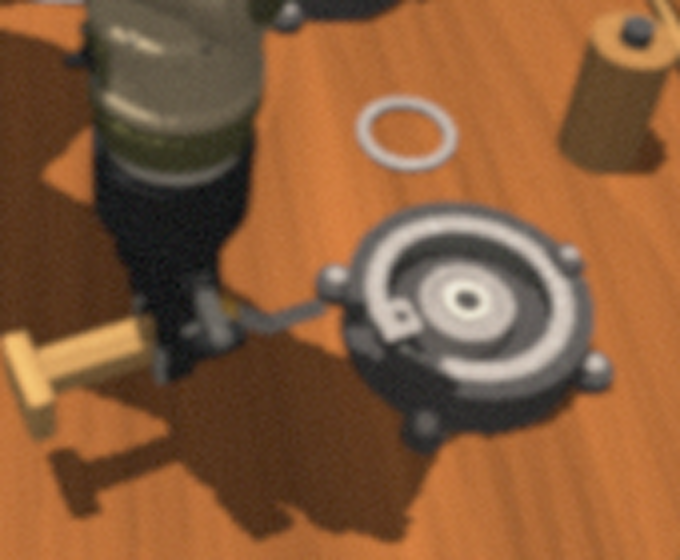

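View pics/top4.png

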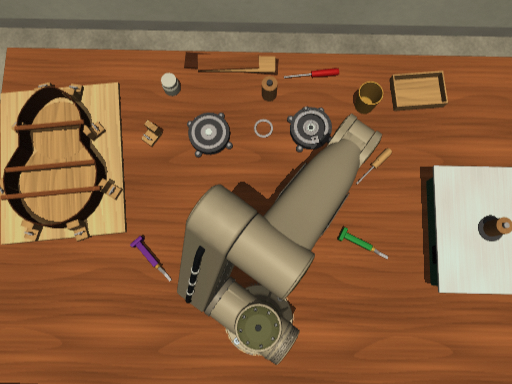

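The pick is level, tip at zoom (322,308), pointing at the slot. Lower it to slot height, then look.

```bash
python3 -m crank '[{"fingers":0,"x":12,"y":0,"z":1,"ax":0,"ay":0,"az":0},{"fingers":0,"x":15,"y":0,"z":0,"ax":0,"ay":0,"az":0},{"fingers":0,"x":15,"y":0,"z":0,"ax":0,"ay":0,"az":0},{"fingers":0,"x":9,"y":0,"z":0,"ax":0,"ay":0,"az":0},{"fingers":0,"x":4,"y":0,"z":0,"ax":0,"ay":0,"az":0},{"fingers":0,"x":0,"y":0,"z":0,"ax":0,"ay":0,"az":0},{"fingers":0,"x":0,"y":0,"z":0,"ax":0,"ay":0,"az":0}]';python3 - <<'E' | tail -4
from tgt import *
import tgt; tgt.TH=.315
plan(H(-133,0,28.5),.315)
g=snap('side','side5')
print('pred tip',proj(g,H(-100,0,27)), 'foot back',proj(g,H(-135,0,27)))
k=5;x0,y0=240,190
im=cv2.resize(g['frame'][y0:300,x0:390,::-1],None,fx=k,fy=k,interpolation=2)
for p in((-100,0,27),(-135,0,27),(-72,17.5,14),(-72,-17.5,14)):
    q=(proj(g,H(*p))[0]-[x0,y0]+.5)*k-.5; cv2.circle(im,tuple(int(v) for v in q),2,(0,255,0),-1)
cv2.imwrite('pics/zs5.png',im)
E
```

```text
time: 8.87
ee_pos: [0.4672, -0.2266, 0.0305]
ee_rot: [0.415, -0.572, 0.415, 0.572]
ft_force: [-0.4, -0.4, -0.5]
gripper_width: 0.217
  circ mm (610.0001220703125, -251.09434509277344) 6.766919136047363
t 8.87 pos [ 0.4672 -0.2266  0.0305] rotvec deg [-0.01  0.   -0.01] shift [  2.  -61.2  -0.8] q6 -0.92
tool axes (cols) [[0.0, -0.95, -0.31], [0.0, -0.31, 0.95], [-1.0, -0.0, 0.0]] F [-0.4 -0.4 -0.5] w 0.217
pred tip [[307.62635602 249.40234792]] foot back [[294.02969252 254.14584635]]
```

View pics/zs5.png

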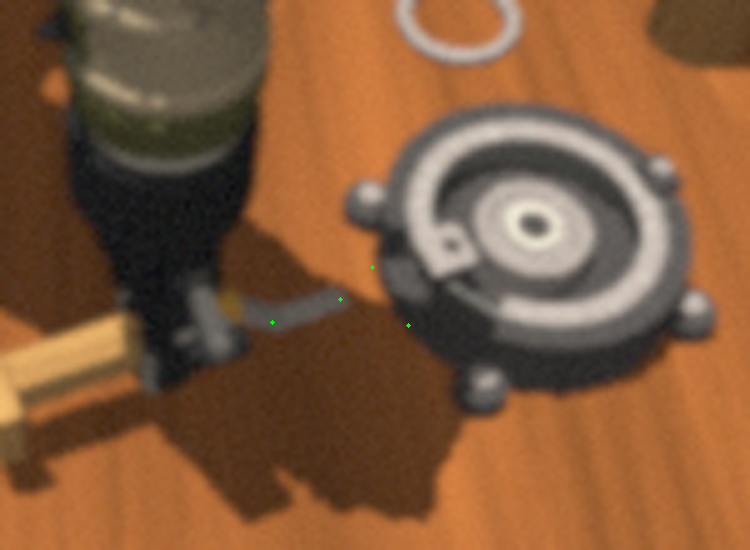

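The foot's tip at (345,297) matches the prediction, and the foot's line runs to the slot and under the lug at (452,245). In the side view the slot lies about 3 mm farther on. Insert 63 mm, slowly, 2 mm lower.

```bash
python3 -m crank '[{"fingers":0,"x":2,"y":-4,"z":0,"ax":0,"ay":0,"az":0},{"fingers":0,"x":0,"y":-6,"z":0,"ax":0,"ay":0,"az":0},{"fingers":0,"x":0,"y":-6,"z":0,"ax":0,"ay":0,"az":0},{"fingers":0,"x":0,"y":-6,"z":0,"ax":0,"ay":0,"az":0},{"fingers":0,"x":0,"y":-6,"z":0,"ax":0,"ay":0,"az":0},{"fingers":0,"x":0,"y":-6,"z":0,"ax":0,"ay":0,"az":0},{"fingers":0,"x":0,"y":-4,"z":0,"ax":0,"ay":0,"az":0},{"fingers":0,"x":0,"y":0,"z":0,"ax":0,"ay":0,"az":0}]';
python3 -m crank '[{"fingers":0,"x":0,"y":-4,"z":0,"ax":0,"ay":0,"az":0},{"fingers":0,"x":0,"y":-6,"z":0,"ax":0,"ay":0,"az":0},{"fingers":0,"x":0,"y":-6,"z":0,"ax":0,"ay":0,"az":0},{"fingers":0,"x":0,"y":-4,"z":0,"ax":0,"ay":0,"az":0},{"fingers":0,"x":0,"y":-4,"z":0,"ax":0,"ay":0,"az":0},{"fingers":0,"x":0,"y":0,"z":0,"ax":0,"ay":0,"az":0},{"fingers":0,"x":0,"y":0,"z":0,"ax":0,"ay":0,"az":0}]';python3 - <<'E' | tail -2
from tgt import *
import tgt; tgt.TH=.315
plan(H(-133,0,28.5),.315)
g=snap('side','side6')
cv2.imwrite('pics/zs6.png',cv2.resize(g['frame'][190:300,240:390,::-1],None,fx=5,fy=5,interpolation=2))
E
```

```text
time: 9.58
ee_pos: [0.5043, -0.2151, 0.0283]
ee_rot: [-0.415, 0.572, -0.415, -0.572]
ft_force: [0.4, -0.3, -0.3]
gripper_width: 0.218
time: 10.17
ee_pos: [0.5262, -0.2077, 0.0282]
ee_rot: [0.415, -0.572, 0.416, 0.572]
ft_force: [0.2, 0.0, -1.1]
gripper_width: 0.215
t 10.17 pos [ 0.5262 -0.2077  0.0282] rotvec deg [-0.03 -0.   -0.01] shift [-0.3  0.8 -0.4] q6 -0.83
tool axes (cols) [[0.0, -0.95, -0.31], [0.0, -0.31, 0.95], [-1.0, -0.0, 0.0]] F [ 0.2  0.  -1.1] w 0.215
```

View pics/zs6.png

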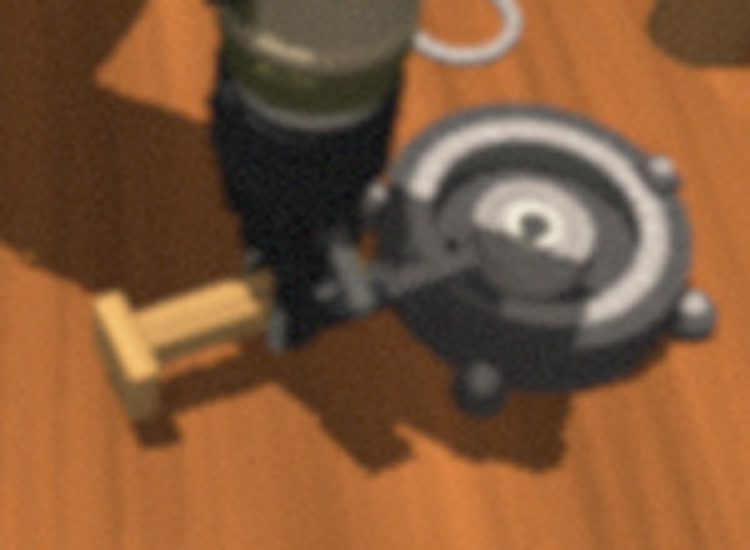

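```bash
python3 - <<'E' >/dev/null
from tgt import *
import tgt; tgt.TH=.315
a=dict(np.load('pics/side6.npz'));b=dict(np.load('pics/side5.npz'))
k=10;x0,y0,x1,y1=305,220,343,258
L=[]
for g in(a,b):
    im=np.clip(g['frame'][y0:y1,x0:x1,::-1].astype(float)*(2.2 if g is a else 1.2),0,255).astype(np.uint8)
    im=cv2.resize(im,None,fx=k,fy=k,interpolation=2)
    for p,c in(((-38,0,27.2),(0,255,0)),((-38,-5,27.2),(0,255,0)),((-38,5,27.2),(0,255,0)),((-60,-5,27.2),(0,0,255)),((-60,5,27.2),(0,0,255))):
        q=(proj(g,H(*p))[0]-[x0,y0]+.5)*k-.5; cv2.circle(im,tuple(int(v) for v in q),3,c,-1)
    L.append(im)
cv2.imwrite('pics/z6b.png',np.hstack(L))
E
```

```text
(no output)
```

View pics/z6b.png

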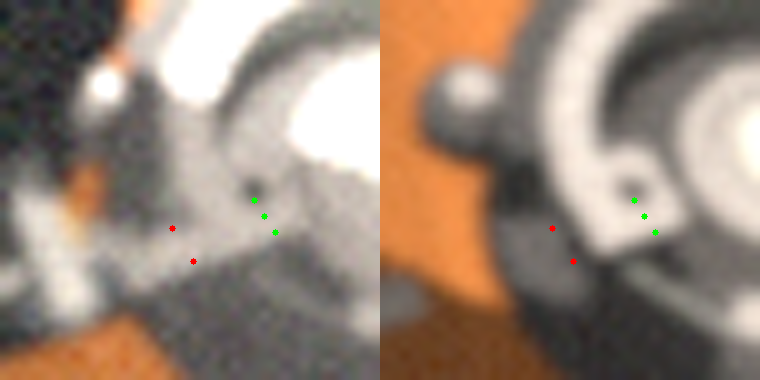

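The foot passes into the slot and under the lug, and nothing shows beyond the lug's near edge. Force is ~0. Advance 2 mm more and start the lift.

```bash
python3 -m crank '[{"fingers":0,"x":0,"y":-2,"z":0,"ax":0,"ay":0,"az":0},{"fingers":0,"x":-3,"y":0,"z":0,"ax":0,"ay":0,"az":0},{"fingers":0,"x":-4,"y":0,"z":0,"ax":0,"ay":0,"az":0},{"fingers":0,"x":-4,"y":0,"z":0,"ax":0,"ay":0,"az":0},{"fingers":0,"x":-4,"y":0,"z":0,"ax":0,"ay":0,"az":0},{"fingers":0,"x":-4,"y":0,"z":0,"ax":0,"ay":0,"az":0},{"fingers":0,"x":-4,"y":0,"z":0,"ax":0,"ay":0,"az":0},{"fingers":0,"x":0,"y":0,"z":0,"ax":0,"ay":0,"az":0},{"fingers":0,"x":0,"y":0,"z":0,"ax":0,"ay":0,"az":0}]' 110;python3 - <<'E' | tail -2
from tgt import *
plan(H(-133,0,28.5),.315)
g=snap('side','side7')
cv2.imwrite('pics/zs7.png',cv2.resize(np.clip(g['frame'][170:300,240:390,::-1]*1.5,0,255).astype(np.uint8),None,fx=4,fy=4,interpolation=2))
E
```

```text
time: 10.97
ee_pos: [0.5281, -0.2074, 0.0517]
ee_rot: [-0.416, 0.572, -0.416, -0.572]
ft_force: [0.4, -0.4, -1.1]
gripper_width: 0.212
t 10.97 pos [ 0.5281 -0.2074  0.0517] rotvec deg [-0.05 -0.04  0.02] shift [23.2  2.7 -0.8] q6 -0.83
tool axes (cols) [[0.0, -0.95, -0.31], [0.0, -0.31, 0.95], [-1.0, -0.0, 0.0]] F [ 0.4 -0.4 -1.1] w 0.212
```

View pics/zs7.png

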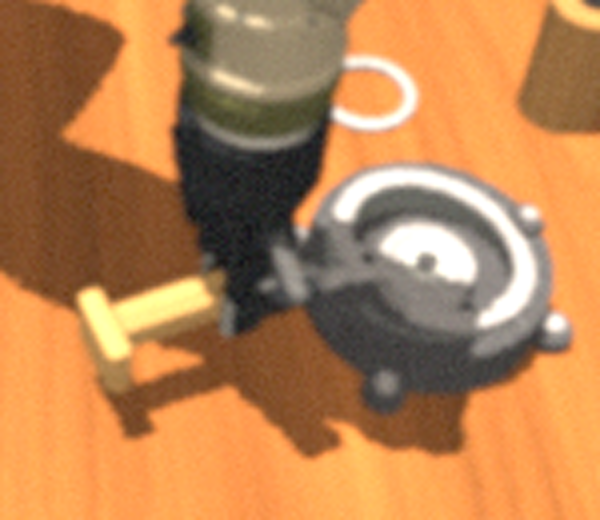

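The lug's hole moved from (330.4,238.6) to about (332.5,234.5) in full-frame pixels, so the lug is rising. Continue.

```bash
python3 -m crank '[{"fingers":0,"x":-4,"y":0,"z":0,"ax":0,"ay":0,"az":0},{"fingers":0,"x":-4,"y":0,"z":0,"ax":0,"ay":0,"az":0},{"fingers":0,"x":-4,"y":0,"z":0,"ax":0,"ay":0,"az":0},{"fingers":0,"x":-4,"y":0,"z":0,"ax":0,"ay":0,"az":0},{"fingers":0,"x":-4,"y":0,"z":0,"ax":0,"ay":0,"az":0},{"fingers":0,"x":0,"y":0,"z":0,"ax":0,"ay":0,"az":0}]' 110;python3 - <<'E' | tail -2
from tgt import *
plan(H(-133,0,28.5),.315)
g=snap('side','side8')
cv2.imwrite('pics/zs8.png',cv2.resize(np.clip(g['frame'][170:300,240:390,::-1]*1.5,0,255).astype(np.uint8),None,fx=4,fy=4,interpolation=2))
E
```

```text
time: 11.52
ee_pos: [0.5281, -0.2074, 0.0723]
ee_rot: [-0.416, 0.572, -0.416, -0.572]
ft_force: [-0.0, -0.0, -1.9]
gripper_width: 0.212
t 11.52 pos [ 0.5281 -0.2074  0.0723] rotvec deg [-0.04 -0.04  0.02] shift [43.8  2.8 -0.8] q6 -0.83
tool axes (cols) [[0.0, -0.95, -0.31], [0.0, -0.31, 0.95], [-1.0, -0.0, 0.0]] F [-0.  -0.  -1.9] w 0.212
```

View pics/zs8.png

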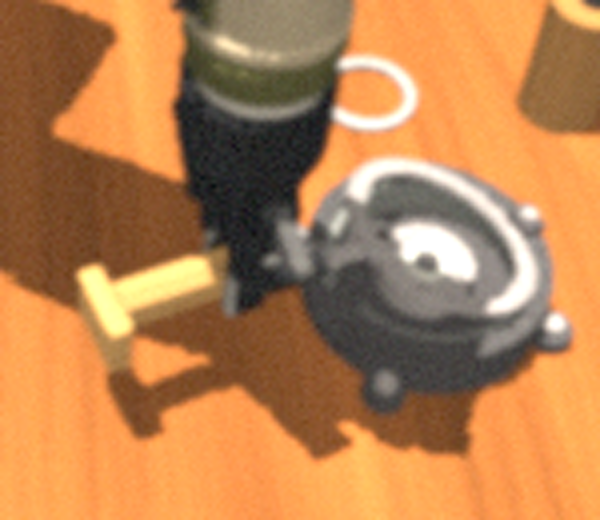

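The ring is clearly swinging up; the lug now shows at (380,235) and the ring is tilted. 18 mm more.

```bash
python3 -m crank '[{"fingers":0,"x":-4,"y":0,"z":0,"ax":0,"ay":0,"az":0},{"fingers":0,"x":-4,"y":0,"z":0,"ax":0,"ay":0,"az":0},{"fingers":0,"x":-4,"y":0,"z":0,"ax":0,"ay":0,"az":0},{"fingers":0,"x":-4,"y":0,"z":0,"ax":0,"ay":0,"az":0},{"fingers":0,"x":-3,"y":0,"z":0,"ax":0,"ay":0,"az":0},{"fingers":0,"x":0,"y":0,"z":0,"ax":0,"ay":0,"az":0},{"fingers":0,"x":0,"y":0,"z":0,"ax":0,"ay":0,"az":0}]' 110;python3 - <<'E' | tail -2
from tgt import *
plan(H(-133,0,28.5),.315)
g=snap('side','side9')
cv2.imwrite('pics/zs9.png',cv2.resize(np.clip(g['frame'][170:300,240:390,::-1]*1.5,0,255).astype(np.uint8),None,fx=4,fy=4,interpolation=2))
E
```

```text
time: 12.15
ee_pos: [0.5283, -0.2074, 0.0908]
ee_rot: [-0.416, 0.572, -0.416, -0.572]
ft_force: [-0.1, -0.0, -1.5]
gripper_width: 0.215
t 12.15 pos [ 0.5283 -0.2074  0.0908] rotvec deg [-0.05 -0.04  0.04] shift [62.3  2.9 -0.8] q6 -0.83
tool axes (cols) [[0.0, -0.95, -0.31], [0.0, -0.31, 0.95], [-1.0, -0.0, 0.0]] F [-0.1 -0.  -1.5] w 0.215
```

View pics/zs9.png

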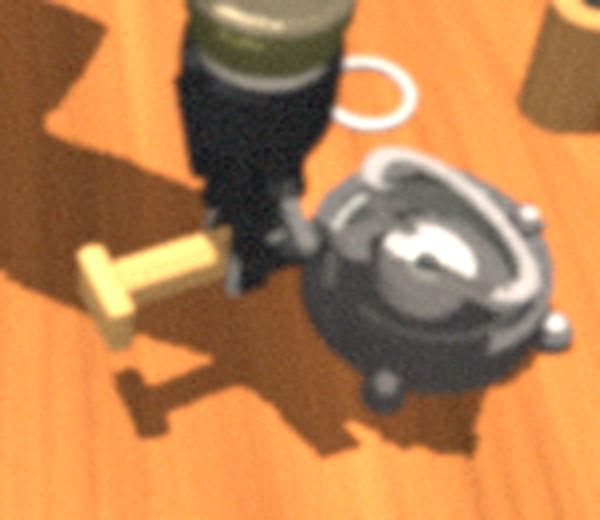

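```bash
python3 -m crank '[{"fingers":0,"x":3,"y":0,"z":0,"ax":0,"ay":0,"az":0},{"fingers":0,"x":3,"y":0,"z":0,"ax":0,"ay":0,"az":0},{"fingers":0,"x":0,"y":6,"z":0,"ax":0,"ay":0,"az":0},{"fingers":0,"x":0,"y":8,"z":0,"ax":0,"ay":0,"az":0},{"fingers":0,"x":0,"y":8,"z":0,"ax":0,"ay":0,"az":0},{"fingers":0,"x":0,"y":8,"z":0,"ax":0,"ay":0,"az":0},{"fingers":0,"x":0,"y":10,"z":0,"ax":0,"ay":0,"az":0},{"fingers":0,"x":0,"y":15,"z":0,"ax":0,"ay":0,"az":0},{"fingers":0,"x":0,"y":15,"z":0,"ax":0,"ay":0,"az":0},{"fingers":0,"x":0,"y":15,"z":0,"ax":0,"ay":0,"az":0},{"fingers":0,"x":0,"y":0,"z":0,"ax":0,"ay":0,"az":0},{"fingers":0,"x":0,"y":0,"z":0,"ax":0,"ay":0,"az":0}]' ;python3 - <<'E' | tail -2
from tgt import *
import tgt; tgt.TH=.315
plan(H(-133,0,28.5),.315)
g=snap('side','side10'); k=4;x0,y0=220,160
im=cv2.resize(np.clip(g['frame'][y0:300,x0:390,::-1]*1.3,0,255).astype(np.uint8),None,fx=k,fy=k,interpolation=2)
for th,c in((.36,(0,0,255)),(.5,(0,255,0)),(.6,(255,0,0))):
    q=(proj(g,H(54-102*np.cos(th)-4*np.sin(th),0,36+102*np.sin(th)+4*np.cos(th)))[0]-[x0,y0]+.5)*k-.5; cv2.circle(im,tuple(int(v) for v in q),3,c,-1)
cv2.imwrite('pics/zs10.png',im)
E
```

```text
time: 13.2
ee_pos: [0.4463, -0.2339, 0.0846]
ee_rot: [-0.416, 0.572, -0.416, -0.572]
ft_force: [0.6, -0.1, -1.3]
gripper_width: 0.212
t 13.2 pos [ 0.4463 -0.2339  0.0846] rotvec deg [-0.15 -0.01  0.02] shift [ 56.1 -83.3  -0.3] q6 -0.95
tool axes (cols) [[0.0, -0.95, -0.31], [0.0, -0.31, 0.95], [-1.0, -0.0, 0.0]] F [ 0.6 -0.1 -1.3] w 0.212
```

View pics/zs10.png

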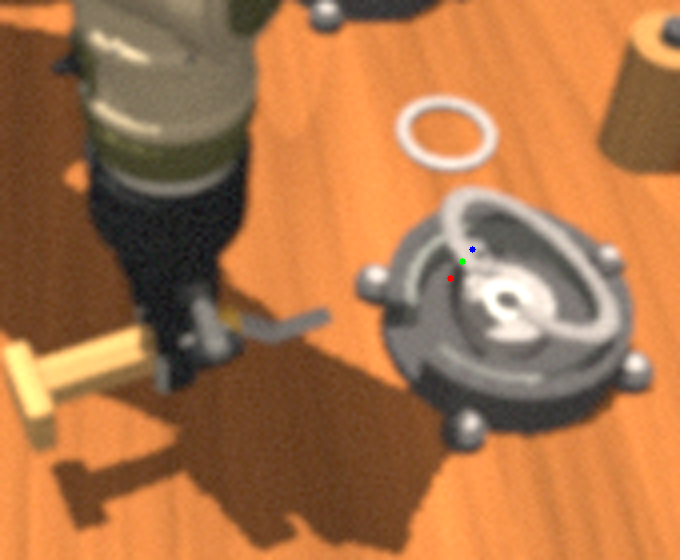

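The ring stands open by itself; its lug is near (472,260), by the 0.5 rad mark. Next, check bench space for the pick against the green one.

```bash
python3 - <<'E' | tail -6
from tgt import *
g=dict(np.load('pics/top4.npz'))
hsv=cv2.cvtColor(g['frame'],cv2.COLOR_RGB2HSV); m=(hsv[...,0]>50)&(hsv[...,0]<85)&(hsv[...,1]>120)
p=np.argwhere(m&(np.arange(512)[None]>320)&(np.arange(512)[None]<425)&(np.arange(384)[:,None]>200))
W=np.array([onz(g,b,a,.03)[:2] for a,b in p]); print(W.min(0),W.max(0)); 
print(onz(g,340,232,.03),onz(g,388,257,.0), onz(g,357,183,.0))
plan([.437,-.237,.009],.315)
E
```

```text
side 7 [33 63  7  5 28] [336.07142857 264.92857143] [ 0.61000012 -0.25146565]
  circ mm (610.0001220703125, -251.09434509277344) 6.766919136047363
[ 0.2321773  -0.37043049] [ 0.3040883  -0.26048973]
[ 0.28699786 -0.26739642  0.03      ] [ 0.20856053 -0.43366747  0.        ] [ 0.46173706 -0.33282373  0.        ]
t 13.25 pos [ 0.4471 -0.2339  0.0847] rotvec deg [-0.11 -0.05  0.05] shift [75.7 10.5  0.2] q6 -0.95
tool axes (cols) [[0.0, -0.95, -0.31], [0.0, -0.31, 0.95], [-1.0, -0.0, 0.0]] F [ 0.2 -0.1 -1.9] w 0.216
```

Bench is clear here (green pommel ≥45 mm away, screwdriver tip 40 mm beyond the finger). Lower.

```bash
python3 -m crank '[{"fingers":0,"x":8,"y":5,"z":0,"ax":0,"ay":0,"az":0},{"fingers":0,"x":14,"y":3,"z":0,"ax":0,"ay":0,"az":0},{"fingers":0,"x":14,"y":0,"z":0,"ax":0,"ay":0,"az":0},{"fingers":0,"x":14,"y":0,"z":0,"ax":0,"ay":0,"az":0},{"fingers":0,"x":10,"y":0,"z":0,"ax":0,"ay":0,"az":0},{"fingers":0,"x":8,"y":0,"z":0,"ax":0,"ay":0,"az":0},{"fingers":0,"x":3,"y":0,"z":0,"ax":0,"ay":0,"az":0},{"fingers":0,"x":2,"y":0,"z":0,"ax":0,"ay":0,"az":0},{"fingers":0,"x":0,"y":0,"z":0,"ax":0,"ay":0,"az":0},{"fingers":0,"x":0,"y":0,"z":0,"ax":0,"ay":0,"az":0}]' ;python3 - <<'E' | tail -2
from tgt import *
plan([.437,-.237,.006],.315)
g=snap('side','side11')
cv2.imwrite('pics/zs11.png',cv2.resize(np.clip(g['frame'][190:320,200:330,::-1]*1.3,0,255).astype(np.uint8),None,fx=4.5,fy=4.5,interpolation=2))
E
```

```text
time: 14.08
ee_pos: [0.4399, -0.2362, 0.0117]
ee_rot: [-0.416, 0.572, -0.416, -0.572]
ft_force: [-1.2, 1.4, -0.3]
gripper_width: 0.217
t 14.08 pos [ 0.4399 -0.2362  0.0117] rotvec deg [-0.04 -0.04  0.02] shift [5.7 3.  0.2] q6 -0.97
tool axes (cols) [[0.0, -0.95, -0.31], [0.0, -0.31, 0.95], [-1.0, -0.0, 0.0]] F [-1.2  1.4 -0.3] w 0.217
```

View pics/zs11.png

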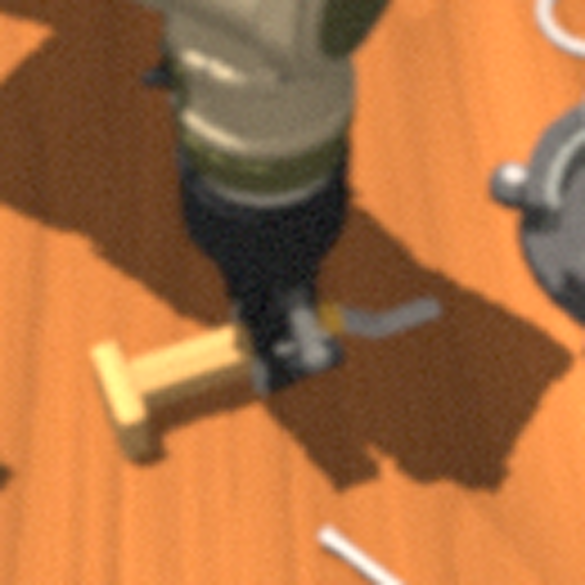

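Pick is a few mm above the bench and level. Last millimetres, watching the force.

```bash
python3 -m crank '[{"fingers":0,"x":2,"y":0,"z":0,"ax":0,"ay":0,"az":0},{"fingers":0,"x":1.5,"y":0,"z":0,"ax":0,"ay":0,"az":0},{"fingers":0,"x":0,"y":0,"z":0,"ax":0,"ay":0,"az":0}]'; python3 -m crank '[{"fingers":0,"x":1,"y":0,"z":0,"ax":0,"ay":0,"az":0},{"fingers":0,"x":0.7,"y":0,"z":0,"ax":0,"ay":0,"az":0},{"fingers":0,"x":0,"y":0,"z":0,"ax":0,"ay":0,"az":0}]'
```

```text
time: 14.38
ee_pos: [0.4395, -0.236, 0.0078]
ee_rot: [-0.416, 0.572, -0.416, -0.572]
ft_force: [-0.7, 0.5, -0.8]
gripper_width: 0.213
time: 14.63
ee_pos: [0.4396, -0.236, 0.0061]
ee_rot: [-0.416, 0.572, -0.416, -0.572]
ft_force: [-0.7, -0.1, -0.8]
gripper_width: 0.212
```

```bash
python3 -m crank '[{"fingers":0.3,"x":0,"y":0,"z":0,"ax":0,"ay":0,"az":0},{"fingers":0.4,"x":0,"y":0,"z":0,"ax":0,"ay":0,"az":0},{"fingers":0.5,"x":0,"y":0,"z":0,"ax":0,"ay":0,"az":0},{"fingers":0.6,"x":0,"y":0,"z":0,"ax":0,"ay":0,"az":0},{"fingers":0.6,"x":0,"y":0,"z":0,"ax":0,"ay":0,"az":0},{"fingers":0.6,"x":0,"y":0,"z":0,"ax":0,"ay":0,"az":0}]' 20; python3 -m crank '[{"fingers":0.6,"x":-5,"y":0,"z":0,"ax":0,"ay":0,"az":0},{"fingers":0.6,"x":-15,"y":0,"z":0,"ax":0,"ay":0,"az":0},{"fingers":0.6,"x":-25,"y":0,"z":0,"ax":0,"ay":0,"az":0},{"fingers":0.6,"x":-35,"y":0,"z":0,"ax":0,"ay":0,"az":0},{"fingers":0.6,"x":-35,"y":0,"z":0,"ax":0,"ay":0,"az":0},{"fingers":0.6,"x":-35,"y":0,"z":0,"ax":0,"ay":0,"az":0},{"fingers":0.6,"x":0,"y":0,"z":30,"ax":0,"ay":0,"az":0},{"fingers":0.6,"x":0,"y":0,"z":35,"ax":0,"ay":0,"az":0},{"fingers":0.6,"x":0,"y":0,"z":35,"ax":0,"ay":0,"az":0},{"fingers":0.6,"x":0,"y":0,"z":35,"ax":0,"ay":0,"az":0},{"fingers":0.6,"x":0,"y":0,"z":30,"ax":0,"ay":0,"az":0},{"fingers":0.6,"x":0,"y":0,"z":0,"ax":0,"ay":0,"az":0}]'; python3 - <<'E' | tail -6
from tgt import *
import tgt; tgt.TH=.315
g=snap('side','side12'); t=snap('top','top12');k=5;x0,y0,x1,y1=215,200,375,310
im=cv2.resize(g['frame'][y0:y1,x0:x1,::-1],None,fx=k,fy=k,interpolation=2)
for th,c in((.36,(0,0,255)),(.5,(0,255,0)),(.6,(255,0,0))):
    q=(proj(g,H(54-102*np.cos(th)-4*np.sin(th),0,36+102*np.sin(th)+4*np.cos(th)))[0]-[x0,y0]+.5)*k-.5; cv2.circle(im,tuple(int(v) for v in q),2,c,-1)
cv2.imwrite('pics/zs12.png',im)
cv2.imwrite('pics/zt12.png',cv2.resize(t['frame'][90:240,250:400,::-1],None,fx=4,fy=4,interpolation=2))
print(readout.get_obs()['ft_force'])
E
```

```text
time: 15.13
ee_pos: [0.4395, -0.236, 0.0061]
ee_rot: [-0.416, 0.572, -0.416, -0.572]
ft_force: [0.4, 0.3, -0.8]
gripper_width: 0.598
time: 16.13
ee_pos: [0.3853, -0.0747, 0.1561]
ee_rot: [0.415, -0.572, 0.414, 0.574]
ft_force: [-0.4, 0.4, -0.3]
gripper_width: 0.598
  circ mm (642.64404296875, -60.543434143066406) 19.26900291442871
side 2 [  21   13   53   43 1132] [346.83922261 234.17491166] [ 0.65348406 -0.17046313]
  circ mm (654.2747802734375, -166.9654998779297) 62.74760818481445
side 7 [33 63  7  5 28] [336.07142857 264.92857143] [ 0.61000012 -0.25146565]
  circ mm (610.0001220703125, -251.09434509277344) 6.766919136047363
[-0.02887449 -0.44002818  0.08073193]
```

View pics/zs12.png

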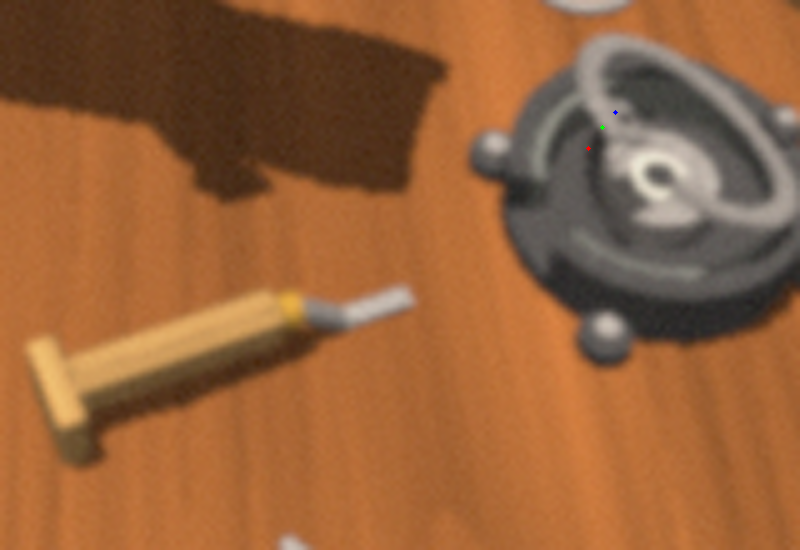

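View pics/zt12.png

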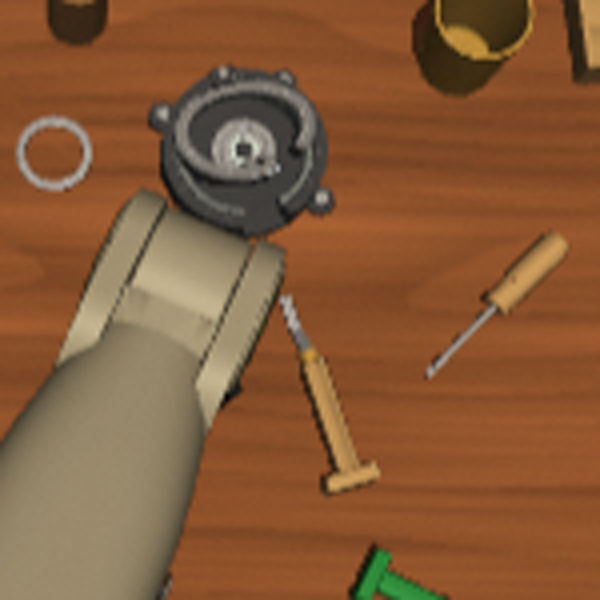

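The pick lies alone on its foot and pommel, well away from the housing. The ring stands open, lug near zoom (620,122) in side and (268,166) in top. I'll triangulate as the final check.

```bash
python3 - <<'E' | tail -5
from tgt import *
a=lambda u,v:(250+(u+.5)/4-.5,90+(v+.5)/4-.5); b=lambda u,v:(215+(u+.5)/5-.5,200+(v+.5)/5-.5)
for n,p,q in(('lug',(268,166),(622,122)),('tip',(287,297),(410,295)),('collar',(310,355),(291,308)),('pomL',(325,490),(36,342)),('pomR',(379,468),(78,430))):
    print(n,tri(a(*p),b(*q)))
E
```

```text
lug (array([ 0.62025788, -0.18219548,  0.09518728]), np.float64(0.005931129269026489))
tip (array([ 0.52884025, -0.20823923,  0.00555458]), np.float64(0.005039657219519096))
collar (array([ 0.47176161, -0.22520447,  0.02739217]), np.float64(0.002729180749603932))
pomL (array([ 0.35585614, -0.23672876,  0.02915319]), np.float64(0.004403458183225631))
pomR (array([ 0.37470699, -0.28231567,  0.03156337]), np.float64(0.0033619542395791537))
```

```bash
python3 -c "
from plant import ticket; print(ticket.finish_job())"
```

```text
the job is handed in; nothing more can be done
None
```

I lifted the ring's free end with the pick, left it standing open, put the pick back on the bench and handed the job in at about 16 s. No verdict is reported, so the results below are my own checks.

- **Ring:** the camera fix puts the lug's top at about 95 mm, roughly 55 mm above its seat. That is about 0.5–0.55 rad, against the 0.36 needed, and it stayed open after the pick was withdrawn.
- **Gripper and ring:** the gripper stayed well clear of the ring in the pictures throughout. I had no direct measure of that contact.
- **Pick:** it lies level and released, with its tip at about z 5 mm and its collar at about 27 mm. It is about 55 mm clear of the housing wall.
- **Arm:** it is clear of everything, with the wrist force near zero.

Two things disagreed:
- **Cameras:** the two views differed by 3–6 mm. I averaged them and pushed the pick about 5 mm farther in than first planned, to suit the side view.
- **Lift force:** the wrist force hardly showed the expected 2 N during the lift, because the noise is about 1 N. I therefore judged from the pictures that the pick was lifting the ring.

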